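# Latch the folded backgammon board

## Task

Latch the folded backgammon board shut: bring the wire loop's crossbar over the keeper so that it is caught behind the post under the lip, then fold the lever back and press it flat, past centre, so that it stays down by itself and holds the two halves together. Work gently, never pressing or pulling hard (stay below about 25 newtons) on the board, keeper or lever, and do not disturb the tea glass, sugar bowl, dice tower or checkers.

Things in the scene. Friction and masses are not known exactly. Their poses are not given: they have to be found in the camera images.
- board: Folded wooden backgammon board, 280 mm long (y), 140 mm high, 100 mm thick (x), standing on its spine, fixed. Origin: on the table under the mid seam. x points across the seam from the near half (latch base, lever; x -50 to 0 mm) to the far half (0 to +50), y along the seam, z up. Flat top 140 mm above the table; the latch is on top at y = 0. Heading varies up to 30 degrees.
- far_half (a joint): Far half, hinged along the spine at table level (rad): 0 = touching the near half. A springy lining holds it open at a stop at 0.067 (10 mm gap at the top); the latch pulls it in against about 10 N at first, 20 N when latched, when it rests at 0.003 to 0.035.
- keeper_mount (a point): Point on the far half's flat top, axes as that half's. Here stands a steel hook, the keeper, 20 mm wide (y): post face at x = 0, floor 6 mm high out to x = +18 mm, lip (underside 18, top 21 mm up) overhanging the post by 6 mm to +x, away from the lever. It is screw-adjusted: all of it may really stand up to 1.5 mm to either side along x.
- crossbar (a point): Centre of the loop's crossbar, a steel rod 8 mm thick, 44 mm long along the board's y, flat ends; can be gripped end to end and turns in the grip. At the start it stands in the air above the latch. It goes over the lip, down behind it, then back under it to seat on the post's +x face: then at x +2.5 to +5.5 mm and 10 to 14 mm up from keeper_mount.
- loop_pin (a point): Pin (along y) on the lever, 12 mm from the lever's axis, about which the loop swings: two wire legs 5 mm thick at y = +-15 mm, reaching 41.6 mm from this pin to the crossbar's centre. Light friction: loop and lever stay where left. The lever follows as the crossbar is led about.
- lever_pivot (a point): The lever's axis (along y), fixed on the near half: 16 mm above the board's flat top, 6 mm to the near side of the seam, axes as the board's. The crossbar's centre can be at most 53 mm from this axis.
- lever_tip (a point): Middle of the lever's free end. The lever is a steel plate 22 mm wide (y), 4 mm thick, reaching 45 mm from its axis. Lying flat, its upper face is 19 mm above the board's flat top (2 mm above this point), over a solid latch base 22 mm wide and 10 mm high.
- lever (a joint): Lever angle (rad): 0 = folded flat on the near half, pointing away from the keeper (hard stop); 1.57 = upright; to 3.1 leaning towards the keeper. Starts at 1.3 to 2.0; near 1.8 with the crossbar just seated. Hooked, it needs up to about 8 N near its end, passes centre at about 0.4 and then snaps flat by itself; released before that, it springs back up.
- tea_glass: Clear tea glass, 58 mm across, 92 mm high, loose; origin under its base. Leave it alone.
- sugar_bowl: White lidded sugar bowl, 92 mm across, 86 mm high, loose; origin under its base. Leave it alone.
- dice_tower: Clear acrylic dice tower, 80 x 80 mm, 185 mm high, loose; origin under its base. Leave it alone.
- checker_tray: Low wooden tray 150 x 60 mm with three stacks of five brown checkers, 54 mm high over all, fixed; origin under its middle. Leave it alone.

How it is judged:
By the outcome, as a careful person would: the job done as asked, in the order asked, and still so for the second after the job is handed in, with the robot touching nothing.
It also fails if it takes over 58 s, if anything falls off the work surface, if the arm or the gripper's body presses on something with over 40 N, if the wrist force passes 120 N, or if a joint passes its speed limit or range.

## Robot

A 7-joint arm with a two-finger parallel gripper is mounted at the origin on the work surface. World frame = base frame: x ahead of the robot, y to its left, z up, the work surface at z = 0. Lengths are in m, angles in degrees, forces in N, time in s.
With the tool pointing down it reaches from about 0.425 to 0.875 m from the base axis. Payload 4.7 kg.
Tool frame: the origin (TCP) lies midway between the tips of the shut fingers; the grasp point (between the pads) lies env.grip_point_offset behind it (env.grip_point_offset is the distance from the TCP to the grasp point, in m); z points along the fingers, y is the line along which they close (so a half turn about z gives the same grasp; the last joint's range is limited). The gripper opens to 87 mm and grips with 3 to 60 N. Pads are 19 mm wide; open, the fingers measure 117 mm over their backs; the gripper's body (75 mm by 190 mm) begins 51 mm behind the grasp point.
Start: joints at [64.406, 18.392, -4.016, 83.108, 1.295, 78.541, -3.26], TCP at [0.289, -0.582, 0.223] pointing down, gripper open.
Joint ranges: [-163.93, 163.93], [-17.29, 119.83], [-79.2, 71.16], [3.27, 140.29], [-89.18, 269.18], [5.43, 117.66], [-154.24, 154.24]. Speed limits (degrees/s): [147.25, 147.25, 180, 180, 180, 180, 180].

## Interface

Orientations are given as [roll, pitch, yaw] about the fixed x, y, z axes, in that order (R = Rz(yaw) Ry(pitch) Rx(roll)).
In Python, from cell import env gives the robot as it stands.
- The arm moves only by the shell command python3 -m creep 'ROWS' [FORCE]. ROWS is a JSON object of lists of equal length, an entry for each row: "translation": the shift along the tool's x, y, z in units of 0.08 m (1.0 is 0.08 m), a list of three; "turn": the turn, a rotation vector about the tool's x, y, z in units of 180 degrees (1.0 is 180 degrees), a list of three; "grip": the opening, from 0 (shut) to 1 (fully open). In form: {"translation": [[x, y, z], ...], "turn": [[ax, ay, az], ...], "grip": [grip, ...]}. A call has 1 to 5 rows; each row shifts and turns the commanded pose from where the row before left it, along the tool's axes as they then stand; what a row does not reach is not made up. A row lasts 1/8 s, in which the tool goes at most 62.5 mm and 10.7 degrees, less where a joint would pass 70% of its speed; a pose out of reach is approached as far as the arm can. A call with a number of a shift or a turn outside -1 to 1 is refused whole. A call with a gripper value outside its range is refused whole. The fingers move at their own pace and stop on an object; FORCE is the grip in N (left out, the last holds). Time passes only in rows, so rows that do not move let the fingers close. It gives the time, the measured TCP pose, the force, the opening and the grip force at its end, in the units of the state.
- env.get_obs(): the state, without advancing time (a new reading comes with each control period).
- env.read_camera(name): name is "scene" or "top" or "wrist"; returns a dict with "frame" (420x560x3 uint8, red, green, blue), "z_map" (420x560 float32, m along the optical axis (not along the pixel's ray), 0 where there is no reading), "K" (3x3 intrinsics, pixels), "rvec" (rotation vector, rad) and "tvec" (3), from world to camera coordinates, as OpenCV has them. Camera axes: x right, y down, z forward; pixel columns grow to the right and rows downward; lengths in m; the calibration is good to about 2 mm. A picture is of the moment at which its call begins.
- env.sign_off(): hands the job in; it is judged then, once.
The state is a dict: "time_s": time; "qpos": joint angles; "joint_velocities": joint speeds; "effort": joint torques, N m; "tool_pos": TCP position; "tool_rot": TCP orientation; "force": force on the tool from outside, world axes, zero at the start; "wrist_torque": the same for the moment, N m; "grip_width": finger opening in m; "grasp_force": force on a finger pad.
Only numpy, scipy, OpenCV 4.12 (cv2) and the standard library are available. Lean on these libraries where they do the work, as an engineer would, in place of code of your own. Each camera call takes 0.05 s, during which the arm holds its last target. There are 200 camera calls.

## Working session

There is one attempt and no reset: what is moved stays moved. The work goes in short steps, Python scripts to look and compute and a shell command to move; the robot and the scene stay as the last step left them, time stands still between calls to the robot, and variables do not carry over. Pictures are saved under pics/ and viewed, at most 12 in all, crops included, and the job is handed in when it is done.

```bash
ls; mkdir -p pics; cat > h.py <<'E'
from cell import env
import numpy as np, cv2
from scipy.spatial.transform import Rotation as R
def cam(n):
    d=env.read_camera(n); d['R']=cv2.Rodrigues(np.array(d['rvec'],float))[0]; d['t']=np.array(d['tvec'],float).ravel(); return d
def pts(d):
    z=d['z_map'];v,u=np.mgrid[:z.shape[0],:z.shape[1]];K=d['K']
    p=np.stack([(u-K[0,2])/K[0,0]*z,(v-K[1,2])/K[1,1]*z,z],-1)
    return (p-d['t'])@d['R']   # world
def proj(d,P):
    c=np.atleast_2d(P)@d['R'].T+d['t']; c=c@np.array(d['K']).T; return c[:,:2]/c[:,2:]
def save(n,im): cv2.imwrite('pics/'+n,cv2.cvtColor(im,cv2.COLOR_RGB2BGR))
def st():
    o=env.get_obs(); return o
E
python3 - <<'E'
from h import *
for n in('scene','top'):
    d=cam(n); save(n+'0.png',d['frame']); print(n,d['K'].tolist() if hasattr(d['K'],'tolist') else d['K'],(-d['R'].T@d['t']).round(3),d['R'][2].round(2)); np.savez('pics/'+n+'0.npz',**d)
o=st(); print({k:np.round(v,3) for k,v in o.items()}, env.grip_point_offset)
E
```

```text
pics
scene [[514.2448777797014, 0.0, 277.4139580988805], [0.0, 514.2448777797014, 205.67808430254374], [0.0, 0.0, 1.0]] [ 1.05  -0.527  0.821] [-0.46  0.56 -0.69]
top [[528.8122347060252, 0.0, 277.64599799919495], [0.0, 528.8122347060252, 213.56332375323265], [0.0, 0.0, 1.0]] [0.35  0.041 1.095] [ 0.19  0.01 -0.98]
{'time_s': np.float64(0.1), 'qpos': array([64.406, 18.436, -4.016, 83.167,  1.296, 78.541, -3.261]), 'joint_velocities': array([ 0.01 , -0.098,  0.073, -0.214, -0.061,  0.042,  0.078]), 'effort': array([-1.0000e-03, -4.9257e+01, -4.0600e-01, -3.1340e+01, -6.4000e-02,
        3.9000e-02,  0.0000e+00]), 'tool_pos': array([ 0.289, -0.582,  0.222]), 'tool_rot': array([-1.79901e+02,  6.00000e-03,  2.64030e+01]), 'force': array([ 0.889,  0.464, -0.558]), 'wrist_torque': array([0.   , 0.02 , 0.028]), 'grasp_force': np.float64(0.0), 'grip_width': np.float64(0.087)} 0.0187
```

View pics/scene0.png

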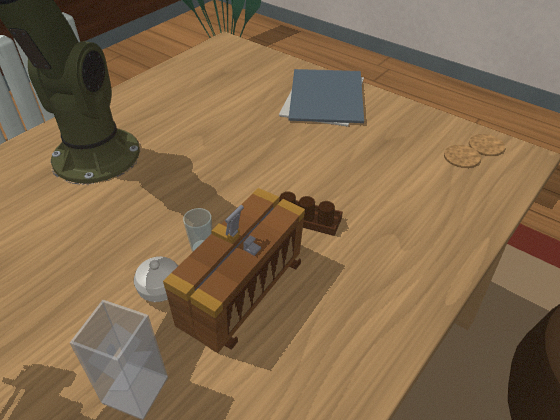

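View pics/top0.png

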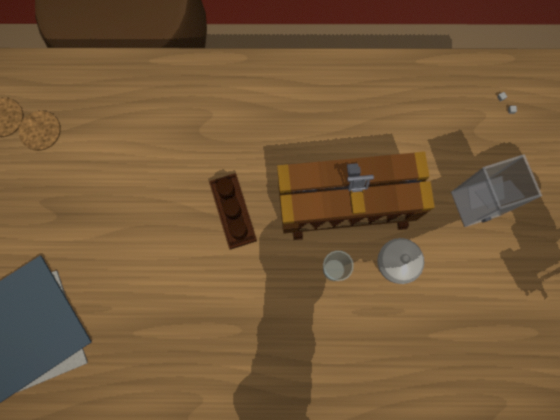

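Scene: board in the middle (225,270), lever upright at (235,218), keeper at (252,245) on the far half. Top: board (355,190), keeper at (353,170), lever/loop at (360,183), latch base at (358,203); glass (338,266), bowl (400,260), tower (500,185).

```bash
python3 - <<'E'
from h import *
for n in('top','scene'):
    d=dict(np.load(f'pics/{n}0.npz')); P=pts(d); z=P[...,2]
    m=(abs(z-.141)<.006)&(P[...,0]>.3)&(P[...,0]<.75)&(abs(P[...,1]+.13)<.25)&(d['z_map']>0)
    m=cv2.morphologyEx(m.astype(np.uint8),cv2.MORPH_OPEN,np.ones((3,3)))
    k,l,s,c=cv2.connectedComponentsWithStats(m)
    for i in range(1,k):
        if s[i,4]<60: continue
        q=P[l==i]; r=cv2.minAreaRect((q[:,:2]*1000).astype(np.float32)); print(n,s[i],q.mean(0).round(4),q[:,2].std().round(4),[np.round(x,1) for x in r])
    m=(z>.150)&(z<.25)&(abs(P[...,0]-.44)<.15)&(abs(P[...,1]+.12)<.08)
    k,l,s,c=cv2.connectedComponentsWithStats(m.astype(np.uint8))
    for i in range(1,k):
        if s[i,4]<6: continue
        q=P[l==i]; print(' high',s[i],q.min(0).round(3),q.max(0).round(3))
E
```

```text
top [ 364  155   65   28 1028] [ 0.6245 -0.1693  0.138 ] 0.0016 [array([ 629. , -166.6]), array([ 47.8, 119.8]), np.float64(6.7)]
top [ 278  159   83   32 1258] [ 0.6096 -0.0179  0.1381] 0.0019 [array([616.1, -24.9]), array([ 50.2, 156.9]), np.float64(6.2)]
top [ 363  181   71   33 1818] [ 0.5714 -0.1692  0.1394] 0.0017 [array([ 572. , -168.7]), array([ 50.9, 128.3]), np.float64(5.8)]
top [ 280  189   74   33 1869] [ 0.5559 -0.0174  0.1394] 0.0017 [array([556.3, -17.9]), array([ 50.7, 130.7]), np.float64(6.1)]
 high [348 177  26  17 269] [ 0.576 -0.112  0.15 ] [ 0.59  -0.068  0.215]
 high [351 193   7   4  11] [ 0.571 -0.092  0.15 ] [ 0.577 -0.081  0.152]
 high [359 195   5   5   7] [ 0.565 -0.102  0.15 ] [ 0.573 -0.095  0.152]
 high [352 201   4   5   9] [ 0.554 -0.088  0.15 ] [ 0.562 -0.082  0.153]
 high [360 204   5   2   6] [ 0.554 -0.104  0.15 ] [ 0.556 -0.097  0.151]
 high [352 207  11   6  23] [ 0.541 -0.1    0.15 ] [ 0.551 -0.082  0.152]
scene [ 163  189  116  106 2810] [ 0.5683 -0.1124  0.1395] 0.0015 [array([562.9, -90.9]), array([ 53.7, 284.3]), np.float64(5.8)]
scene [ 191  199  112  112 2920] [ 0.6221 -0.1031  0.138 ] 0.0017 [array([621.9, -85.8]), array([ 52. , 281.7]), np.float64(5.8)]
scene [ 93 317  24  25 138] [ 0.5519 -0.354   0.141 ] 0.0034 [array([ 551.9, -355.5]), array([12. , 46.2]), np.float64(3.8)]
scene [118 320  18   9  68] [ 0.574  -0.3269  0.1411] 0.0036 [array([ 574.6, -326.8]), array([34.5,  2.3]), np.float64(17.4)]
scene [137 336  14  20  79] [ 0.6244 -0.3346  0.1409] 0.0034 [array([ 624.6, -334.8]), array([ 2.4, 35.6]), np.float64(17.5)]
scene [126 358  11  15  60] [ 0.635  -0.3671  0.1412] 0.0032 [array([ 635.2, -367.4]), array([ 2.9, 26.8]), np.float64(16.5)]
 high [229 205  14  12  32] [ 0.585 -0.101  0.208] [ 0.59  -0.067  0.213]
 high [220 211  21  30 249] [ 0.553 -0.108  0.15 ] [ 0.59  -0.072  0.203]
 high [215 227   5   8   9] [ 0.545 -0.104  0.15 ] [ 0.561 -0.093  0.152]
```

```bash
python3 -m creep '{"translation":[[0,0,-0.7],[0,0,-0.6],[0.431,-0.574,0],[0.431,-0.574,0],[0.431,-0.574,0]],"turn":[[0,0,0.057],[0,0,0.057],[0,0,0],[0,0,0],[0,0,0]],"grip":[1,1,1,1,1]}'; python3 -m creep '{"translation":[[0.431,-0.574,0],[0.431,-0.574,0],[0.431,-0.574,0],[0.431,-0.574,0],[0.431,-0.574,0]],"turn":[[0,0,0],[0,0,0],[0,0,0],[0,0,0],[0,0,0]],"grip":[1,1,1,1,1]}'
```

```text
time_s: 0.72
tool_pos: [0.3784, -0.4329, 0.3262]
tool_rot: [-180.0, 0.0, 5.9]
force: [0.8, -0.2, 0.7]
grip_width: 0.0872
grasp_force: 0.0
time_s: 1.35
tool_pos: [0.5262, -0.1869, 0.3263]
tool_rot: [180.0, 0.0, 5.9]
force: [0.8, -0.1, 0.1]
grip_width: 0.0872
grasp_force: 0.0
```

```bash
python3 -m creep '{"translation":[[0.2,-0.3,0],[0,0,0]],"turn":[[0,0,0],[0,0,0]],"grip":[0.75,0.75]}'; python3 - <<'E'
from h import *
d=cam('wrist'); save('w0.png',d['frame']); np.savez('pics/w0.npz',**d); print((-d['R'].T@d['t']).round(3),d['R'].round(2),d['K'])
o=st();print(o['tool_pos'],o['tool_rot'],o['force'])
E
```

```text
time_s: 1.6
tool_pos: [0.54, -0.1598, 0.3261]
tool_rot: [-179.9, 0.0, 6.2]
force: [-1.3, -0.4, -0.6]
grip_width: 0.0742
grasp_force: 0.0
[ 0.616 -0.152  0.489] [[ 0.11 -0.99 -0.  ]
 [-0.95 -0.11  0.28]
 [-0.28 -0.03 -0.96]] [[350.49069483   0.         283.55353447]
 [  0.         350.49069483 204.73385175]
 [  0.           0.           1.        ]]
[ 0.53914239 -0.16247755  0.32605557] [1.79993042e+02 6.35451279e-02 5.99663570e+00] [-0.38746615 -0.25185441  0.74260977]
```

View pics/w0.png

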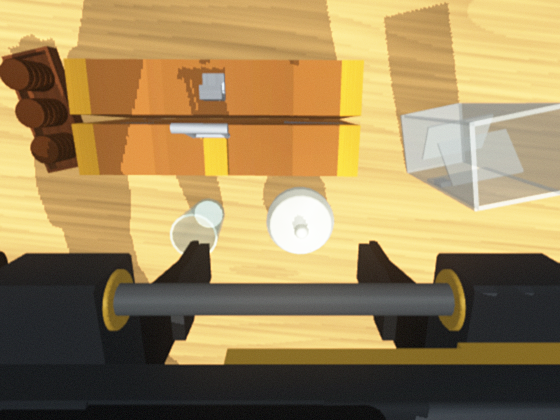

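Wrist: keeper at (212,86), crossbar at (200,129) end-to-end (170–228), latch base (216,155), glass (195,232), bowl (300,220).

```bash
cat > meas.py <<'E'
from h import *
def frame(P,z,verbose=True):
    pass
yaw=np.radians(5.9); ex=np.array([np.cos(yaw),np.sin(yaw)]); ey=np.array([-ex[1],ex[0]])
def loc(P,o): q=P[...,:2]-o; return np.stack([q@ex,q@ey,P[...,2]],-1)
E
python3 - <<'E'
from meas import *
for n in('w0','top0','scene0'):
    d=dict(np.load(f'pics/{n}.npz')); P=pts(d); L=loc(P,np.array([.588,-.09]))*1000; f=d['frame'].astype(int)
    ok=(abs(L[...,0])<70)&(abs(L[...,1])<160)&(d['z_map']>0)
    top=ok&(abs(L[...,2]-140)<6)
    for lo,hi in((-60,-2),(3,70)):
        q=L[top&(L[...,0]>lo)&(L[...,0]<hi)&(abs(L[...,1])>40)]
        print(n,'half',lo,'x',np.percentile(q[:,0],[1,99]).round(1),'y',np.percentile(q[:,1],[.5,99.5]).round(1),'z',np.median(q[:,2]).round(1), 'slope',np.polyfit(q[:,0],q[:,2],1).round(3))
    grey=(f.max(-1)-f.min(-1)<35)
    m=ok&grey&(abs(L[...,1])<40)&(L[...,2]>143)
    for a,b,nm in((10,60,'keeper'),(-40,10,'lever/loop')):
        q=L[m&(L[...,0]>a)&(L[...,0]<b)]
        v,u=np.nonzero(m&(L[...,0]>a)&(L[...,0]<b))
        if len(q): print('  ',nm,len(q),'px',u.min(),u.max(),v.min(),v.max(),'x',np.percentile(q[:,0],[2,50,98]).round(1),'y',np.percentile(q[:,1],[2,50,98]).round(1),'z',np.percentile(q[:,2],[2,50,98]).round(1))
    q=L[ok&(abs(L[...,1])<40)&(L[...,2]>203)]
    if len(q): print('   bar',len(q),q.mean(0).round(1),np.percentile(q,[3,97],axis=0).round(1).tolist(), 'tilt', np.polyfit(q[:,1],q[:,0],1).round(3))
E
python3 - <<'E'
import cv2,numpy as np
a=cv2.imread('pics/w0.png')[50:190,120:300]; b=cv2.imread('pics/scene0.png')[185:275,190:290]
a=cv2.resize(a,(540,420),interpolation=4); cv2.imwrite('pics/wc.png',a)
b=cv2.resize(b,(600,540),interpolation=4); cv2.imwrite('pics/sc.png',b)
E
```

```text
w0 half -60 x [-48.3  -2.6] y [-137.8  140.6] z 141.0 slope [1.0000e-03 1.4101e+02]
w0 half 3 x [11.2 60.1] y [-137.7  140.8] z 138.9 slope [-6.60000e-02  1.41317e+02]
   keeper 638 px 199 224 73 100 x [24.6 34.7 47.7] y [-8.6  0.5 11.1] z [143.4 157.8 161.7]
   lever/loop 23882 px 0 229 123 419 x [-37.1 -28.9   0.3] y [-38.9 -19.2   3.5] z [212.8 420.8 441.2]
   bar 28887 [-29.2 -19.6 412.3] [[-56.8, -38.0, 335.4], [-17.1, 0.0, 440.7]] tilt [  0.372 -21.852]
top0 half -60 x [-49.1  -2.6] y [-139.1  139.2] z 139.4 slope [5.0000e-03 1.3948e+02]
top0 half 3 x [ 9.8 59.7] y [-139.1  139.3] z 137.4 slope [-5.50000e-02  1.39333e+02]
   keeper 124 px 347 360 164 176 x [23.6 30.1 46. ] y [-9.1  1.2 10.1] z [143.3 157.4 161. ]
   lever/loop 311 px 348 373 175 191 x [-8.5 -1.7  5.2] y [-18.6   0.6  19.8] z [157.9 193.9 213.5]
   bar 120 [  1.5   0.4 210.4] [[-1.8, -20.2, 206.5], [5.4, 21.1, 213.8]] tilt [-0.006  1.542]
scene0 half -60 x [-49.9  -2.4] y [-139.1  140.7] z 139.6 slope [2.00000e-03 1.39563e+02]
scene0 half 3 x [ 9.7 59.7] y [-139.2  140.6] z 137.6 slope [-6.30000e-02  1.39719e+02]
   keeper 142 px 244 260 235 252 x [24.2 31.6 46.2] y [-9.7 -1.8 10.5] z [143.2 155.5 160.7]
   lever/loop 305 px 225 243 205 236 x [-6.4  0.3  5.6] y [-20.7  -2.1  20.3] z [155.2 192.1 213.1]
   bar 100 [  2.7  -0.7 210.4] [[-0.7, -20.9, 207.0], [6.1, 22.6, 213.4]] tilt [0.015 2.757]
```

View pics/sc.png

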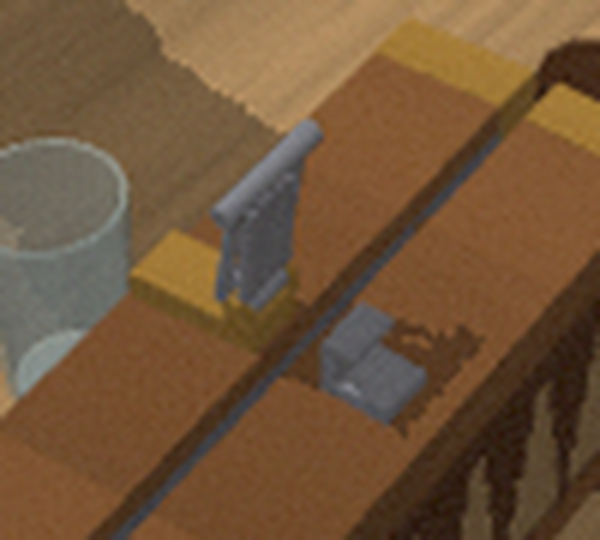

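Crop shows lever upright behind the loop, crossbar at top (268,172), keeper lip (365,318) with floor to +x (395,375), exactly as described.

```bash
python3 - <<'E'
from meas import *
for n in('w0','top0','scene0'):
    d=dict(np.load(f'pics/{n}.npz')); P=pts(d); L=loc(P,np.array([.588,-.09]))*1000
    ok=(L[...,0]>15)&(L[...,0]<60)&(abs(L[...,1])<15)
    for a,b in((142,147),(148,154),(155,165)):
        q=L[ok&(L[...,2]>a)&(L[...,2]<b)]
        print(n,a,len(q),'x',np.percentile(q[:,0],[2,10,50,90,98]).round(1),'y',np.percentile(q[:,1],[2,98]).round(1),'z',np.median(q[:,2]).round(1))
    q=L[(abs(L[...,0])<18)&(abs(L[...,1])<30)&(L[...,2]>206)&(L[...,2]<216)]
    if len(q): print('  bar',len(q),np.percentile(q[:,0],[3,50,97]).round(1),np.percentile(q[:,1],[3,50,97]).round(1),np.percentile(q[:,2],[3,50,97]).round(1))
E
```

```text
w0 142 314 x [23.8 31.9 41.7 46.9 47.7] y [-8.6 11.2] z 144.5
w0 148 13 x [24.5 24.6 25.6 29.8 33.4] y [-8.6 11.2] z 152.2
w0 155 330 x [25.4 26.2 30.6 35.7 36.5] y [-8.6 11.2] z 160.3
  bar 598 [-1.3  2.7  6.3] [-19.9   0.2  21.8] [210.1 212.7 214.3]
top0 142 40 x [23.5 23.9 42.7 46.2 47.4] y [-9.4 10.1] z 143.9
top0 148 11 x [23.2 23.5 24.1 24.4 24.7] y [-8.6  9.2] z 150.5
top0 155 79 x [24.  24.4 29.6 35.1 36.1] y [-9.1  9.8] z 158.7
  bar 118 [-1.8  1.2  5.4] [-20.2   0.3  21.1] [206.9 210.4 213.8]
scene0 142 86 x [27.2 29.8 36.5 45.5 46.9] y [-10.   10.8] z 143.5
scene0 148 10 x [24.5 25.3 27.6 29.7 29.7] y [-9.4 -4.2] z 149.7
scene0 155 72 x [23.9 25.2 30.1 35.4 35.7] y [-9.3 11. ] z 158.6
  bar 100 [-0.7  3.   6.1] [-20.9  -1.2  22.6] [207.  210.5 213.4]
```

```bash
python3 -m creep '{"translation":[[0.243,-0.28,0],[0.243,-0.28,0],[0.243,-0.28,0],[0,0,0],[0,0,0]],"turn":[[0,0,0],[0,0,0],[0,0,0],[0,0,0],[0,0,0]],"grip":[0.72,0.72,0.72,0.72,0.72]}'; cat > look.py <<'E'
from meas import *
import sys
o=st(); p=np.array(o['tool_pos']); print('tcp loc mm',(loc(p,np.array([.588,-.09]))*1000).round(1),'rot',np.round(o['tool_rot'],2),'F',np.round(o['force'],1),'t',o['time_s'],'w',round(o['grip_width'],4),o['grasp_force'])
E
cat > bar.py <<'E'
from meas import *
import sys
# grey metal points in board frame by view
for n in sys.argv[2:]:
    d=cam(n); np.savez(f'pics/{sys.argv[1]}_{n}.npz',**d); save(f'{sys.argv[1]}_{n}.png',d['frame'])
    L=loc(pts(d),np.array([.588,-.09]))*1000
    f=d['frame'].astype(int); g=(f.max(-1)-f.min(-1)<40)&(f.min(-1)>50)
    q=L[g&(abs(L[...,0]-5)<60)&(abs(L[...,1])<24)&(L[...,2]>165)&(L[...,2]<218)]
    if len(q): print(n,len(q),np.percentile(q,[3,50,97],axis=0).round(1).tolist())
E
python3 look.py; python3 bar.py a wrist scene
```

```text
time_s: 2.28
tool_pos: [0.5897, -0.0928, 0.3263]
tool_rot: [179.9, 0.1, 5.7]
force: [0.5, -0.4, -1.1]
grip_width: 0.0628
grasp_force: 0.0
tcp loc mm [  1.4  -3.  326.3] rot [1.7992e+02 6.0000e-02 5.7000e+00] F [ 0.5 -0.4 -1.1] t 2.275 w 0.0628 0.0
wrist 591 [[-0.5, -18.8, 168.0], [2.8, 1.3, 212.5], [6.4, 21.4, 214.3]]
scene 269 [[-5.7, -20.0, 167.8], [0.7, -3.5, 195.9], [5.0, 19.3, 212.9]]
```

View pics/a_wrist.png

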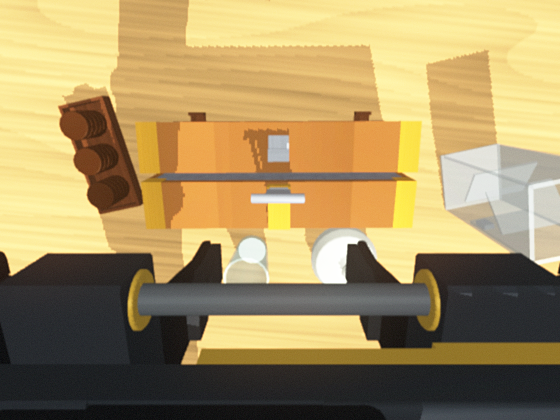

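Wrist: bar (252–304, 199), fingers symmetric about column 283; the bar is about 4 mm to the +y side. Descending.

```bash
python3 -m creep '{"translation":[[0.015,-0.053,0.3],[0,0,0.4],[0,0,0.4],[0,0,0.25],[0,0,0]],"turn":[[0,0,0],[0,0,0],[0,0,0],[0,0,0],[0,0,0]],"grip":[0.72,0.72,0.72,0.72,0.72]}'; python3 look.py; python3 bar.py b wrist scene
```

```text
time_s: 3.0
tool_pos: [0.5895, -0.0873, 0.217]
tool_rot: [-180.0, 0.2, 5.8]
force: [-0.1, -0.1, 0.7]
grip_width: 0.0624
grasp_force: 0.0
tcp loc mm [  1.8   2.6 217. ] rot [-179.99    0.2     5.77] F [-0.1 -0.1  0.7] t 3.0 w 0.0624 0.0
wrist 1945 [[-1.3, -18.1, 169.6], [2.9, 1.7, 211.4], [6.4, 21.0, 214.1]]
scene 257 [[-5.1, -16.7, 167.1], [0.7, -2.0, 194.4], [5.5, 18.6, 213.0]]
```

View pics/b_wrist.png

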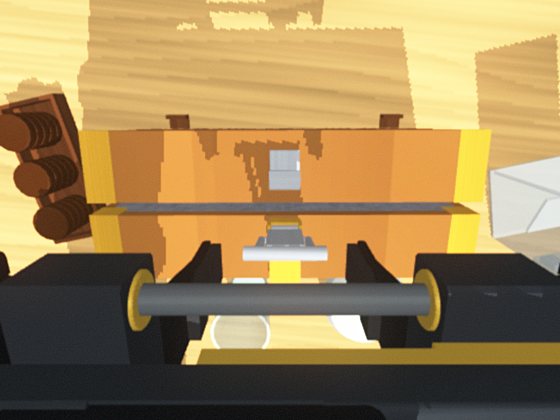

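Wrist: bar (243–327, 254), centred within 1 mm between fingers (205/362). Lower and close.

```bash
python3 -m creep '{"translation":[[0.01,0.008,0.18],[0,0,0],[0,0,0],[0,0,0],[0,0,0]],"turn":[[0,0,0],[0,0,0],[0,0,0],[0,0,0],[0,0,0]],"grip":[0.72,0.6,0.45,0.45,0.45]}' 8;  python3 look.py; python3 bar.py c scene
```

```text
time_s: 3.72
tool_pos: [0.5922, -0.0872, 0.2045]
tool_rot: [179.9, -0.0, 5.8]
force: [0.1, -2.0, 1.9]
grip_width: 0.0437
grasp_force: 8.0
tcp loc mm [  4.5   2.3 204.5] rot [ 1.7993e+02 -4.0000e-02  5.8500e+00] F [ 0.1 -2.   1.9] t 3.725 w 0.0437 7.9999735951423645
scene 207 [[-5.4, -16.3, 166.5], [0.7, 1.7, 192.3], [5.3, 20.4, 211.8]]
```

```bash
python3 -m creep '{"translation":[[0.08,0,0.03],[0.08,0,0.04],[0.06,0,0.04],[0.06,0,0.045],[0,0,0]],"turn":[[0,0,0],[0,0,0],[0,0,0],[0,0,0],[0,0,0]],"grip":[0.45,0.45,0.45,0.45,0.45]}';  python3 look.py; python3 bar.py e scene
```

```text
time_s: 4.4
tool_pos: [0.6147, -0.0847, 0.1911]
tool_rot: [180.0, 0.0, 5.9]
force: [1.6, -4.8, 0.7]
grip_width: 0.0438
grasp_force: 8.0
tcp loc mm [ 27.1   2.5 191.1] rot [179.96   0.     5.87] F [ 1.6 -4.8  0.7] t 4.4 w 0.0438 8.000085800886154
scene 65 [[22.1, -8.1, 195.6], [26.3, 7.1, 199.0], [29.1, 22.6, 201.8]]
```

```bash
python3 -m creep '{"translation":[[0.05,0,0.08],[0.05,0,0.08],[0.05,0,0.08],[0,0,0]],"turn":[[0,0,0],[0,0,0],[0,0,0],[0,0,0]],"grip":[0.45,0.45,0.45,0.45]}';  python3 look.py; python3 bar.py f scene wrist; cd pics; python3 -c "
import cv2
b=cv2.imread('f_scene.png')[175:275,185:305]; a=cv2.imread('f_wrist.png')[150:330,180:380]
cv2.imwrite('f.png',cv2.hconcat([cv2.resize(b,(400,333),interpolation=4),cv2.resize(a,(370,333),interpolation=4)]))"
```

```text
time_s: 4.95
tool_pos: [0.6258, -0.0836, 0.171]
tool_rot: [180.0, 0.1, 5.9]
force: [1.5, -5.5, -0.3]
grip_width: 0.0439
grasp_force: 8.0
tcp loc mm [ 38.3   2.5 171. ] rot [1.7998e+02 1.1000e-01 5.8600e+00] F [ 1.5 -5.5 -0.3] t 4.95 w 0.0439 8.000057190656662
scene 43 [[36.7, -19.3, 176.2], [38.9, 4.2, 179.1], [46.1, 22.2, 190.3]]
wrist 3238 [[-1.4, -17.8, 169.7], [12.7, 1.6, 181.7], [40.4, 20.9, 199.7]]
```

View pics/f.png

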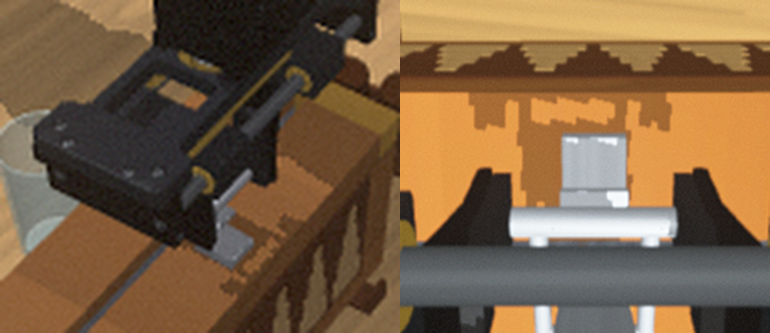

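Wrist crop: bar held between the fingers with both legs straddling, keeper (floor and lip edge) just ahead at +x. I'll locate bar and lip precisely.

```bash
cat > prof.py <<'E'
from meas import *
import sys
d=cam('wrist'); L=loc(pts(d),np.array([.588,-.09]))*1000
f=d['frame'].astype(int)
y0=float(sys.argv[1]) if len(sys.argv)>1 else 1
# column profile along x at |y-y0|<6 : max z per 2mm x bin
q=L[(abs(L[...,1]-y0)<5)&(L[...,2]<215)&(L[...,2]>135)&(L[...,0]>-50)&(L[...,0]<62)]
b=np.floor(q[:,0]/2).astype(int)
print(' '.join(f'{2*k}:{np.percentile(q[b==k,2],90):.0f}' for k in sorted(set(b))))
for sy in (-19.5,19.5):
    q=L[(abs(L[...,1]-1-sy)<2)&(L[...,2]<215)&(L[...,2]>145)&(L[...,0]>-10)&(L[...,0]<60)]
    if len(q): print('end',sy,len(q),np.percentile(q,[5,50,95],axis=0).round(1).tolist())
save(sys.argv[2] if len(sys.argv)>2 else 'p.png',d['frame'])
E
python3 prof.py; python3 look.py
```

```text
-32:151 -30:152 -2:163 0:167 2:173 4:179 6:185 8:200 10:200 12:199 30:160 32:165 34:182 36:183 38:183 40:181 42:145 44:145 46:145 48:142 50:139 52:139 54:138 56:138 58:138 60:138
end -19.5 401 [[31.3, -20.4, 175.6], [40.5, -19.9, 183.5], [48.0, -17.0, 210.6]]
end 19.5 134 [[33.8, 18.7, 178.0], [38.1, 20.5, 181.7], [40.4, 22.3, 182.8]]
tcp loc mm [ 38.1   2.5 171.3] rot [1.7997e+02 1.1000e-01 5.8500e+00] F [ 1.8 -6.   0.5] t 5.1 w 0.0435 7.999965995550156
```

```bash
python3 -m creep '{"translation":[[0.03,0.01,0.03],[0.035,0.003,0.03],[0,0,0.06],[0,0,0.06],[0,0,0]],"turn":[[0,0,0],[0,0,0],[0,0,0],[0,0,0],[0,0,0]],"grip":[0.45,0.45,0.45,0.45,0.45]}';  python3 look.py; python3 prof.py
```

```text
time_s: 5.72
tool_pos: [0.6321, -0.0831, 0.158]
tool_rot: [-180.0, -0.1, 5.9]
force: [0.8, -3.4, 0.3]
grip_width: 0.0438
grasp_force: 8.0
tcp loc mm [ 44.5   2.3 158. ] rot [-1.7999e+02 -7.0000e-02  5.9000e+00] F [ 0.8 -3.4  0.3] t 5.725 w 0.0438 8.000002428889275
-2:145 0:170 2:170 4:170 6:172 8:173 10:176 12:178 14:180 16:182 18:184 20:187 22:189 24:190 26:190 28:189 32:161 34:161 36:145 38:168 40:169 42:170 44:169 46:166 48:141 50:139 52:138 54:138 56:138 58:138 60:138
end -19.5 465 [[36.6, -20.4, 162.7], [45.3, -20.1, 173.3], [54.2, -17.2, 207.7]]
end 19.5 155 [[14.7, 18.6, 164.4], [43.7, 20.2, 168.1], [46.4, 22.2, 169.5]]
```

```bash
python3 -m creep '{"translation":[[0,0.006,0.06],[0,0,0.06],[0,0,0.05],[0,0,0]],"turn":[[0,0,0],[0,0,0],[0,0,0],[0,0,0]],"grip":[0.45,0.45,0.45,0.45]}';  python3 look.py; python3 prof.py
```

```text
time_s: 6.28
tool_pos: [0.6312, -0.0834, 0.1439]
tool_rot: [-180.0, 0.0, 5.9]
force: [0.6, -1.6, 0.6]
grip_width: 0.0437
grasp_force: 8.0
tcp loc mm [ 43.7   2.1 143.9] rot [-1.7996e+02  4.0000e-02  5.9000e+00] F [ 0.6 -1.6  0.6] t 6.275 w 0.0437 7.999967560172081
10:170 12:172 14:173 16:174 18:176 20:177 22:179 24:180 26:181 28:183 30:184 32:183 34:182 38:155 40:156 42:156 44:154 46:145 48:139 50:139 52:138 54:138 56:138 58:138 60:138
end -19.5 418 [[35.7, -20.4, 149.4], [44.2, -20.3, 157.9], [53.0, -17.3, 193.3]]
end 19.5 170 [[14.8, 18.5, 151.1], [43.0, 20.1, 154.6], [45.5, 22.3, 162.5]]
```

```bash
python3 -m creep '{"translation":[[-0.03,0,0],[-0.03,0,0],[-0.025,0,0],[0,0,0]],"turn":[[0,0,0],[0,0,0],[0,0,0],[0,0,0]],"grip":[0.45,0.45,0.45,0.45]}';  python3 look.py; python3 prof.py
```

```text
time_s: 6.82
tool_pos: [0.6246, -0.0842, 0.1448]
tool_rot: [-180.0, -0.0, 5.9]
force: [3.0, -0.3, 0.5]
grip_width: 0.0436
grasp_force: 8.0
tcp loc mm [ 37.    2.  144.8] rot [-179.98   -0.      5.89] F [ 3.  -0.3  0.5] t 6.825 w 0.0436 7.999986559152603
-6:151 -4:152 -2:158 0:164 2:169 4:170 32:161 34:161 36:160 38:155 40:146 42:145 44:145 46:145 48:139 50:139 52:138 54:138 56:138 58:138 60:138
end -19.5 381 [[29.0, -20.5, 149.7], [37.5, -20.3, 157.0], [45.9, -17.1, 193.2]]
end 19.5 153 [[30.6, 18.6, 152.8], [36.6, 20.3, 155.4], [39.3, 22.3, 157.2]]
```

```bash
python3 -m creep '{"translation":[[-0.012,0,0],[0,0,0]],"turn":[[0,0,0],[0,0,0]],"grip":[0.45,0.45]}';  python3 look.py; python3 prof.py 1 g_wrist.png; python3 bar.py g scene; cd pics; python3 -c "
import cv2
b=cv2.imread('g_scene.png')[175:275,185:305]; a=cv2.imread('g_wrist.png')[150:330,180:380]
cv2.imwrite('g.png',cv2.hconcat([cv2.resize(b,(400,333),interpolation=4),cv2.resize(a,(370,333),interpolation=4)]))"
```

```text
time_s: 7.12
tool_pos: [0.6236, -0.0843, 0.1445]
tool_rot: [-180.0, 0.0, 5.9]
force: [1.8, 0.4, -0.5]
grip_width: 0.0439
grasp_force: 8.0
tcp loc mm [ 36.    2.  144.5] rot [-1.7998e+02  2.0000e-02  5.8900e+00] F [ 1.8  0.4 -0.5] t 7.125 w 0.0439 7.999993711709976
-6:150 -4:154 -2:159 0:166 2:169 30:160 32:161 34:161 36:160 38:153 40:146 42:145 44:145 46:145 48:139 50:138 52:138 54:139 56:138 58:138 60:138
end -19.5 346 [[28.1, -20.5, 148.7], [36.6, -20.3, 156.0], [45.0, -17.0, 192.9]]
end 19.5 155 [[5.3, 18.6, 152.1], [35.4, 20.2, 155.0], [38.1, 22.3, 166.0]]
scene 9 [[9.0, -13.5, 175.5], [11.1, 10.3, 196.7], [41.1, 20.6, 198.3]]
```

View pics/g.png

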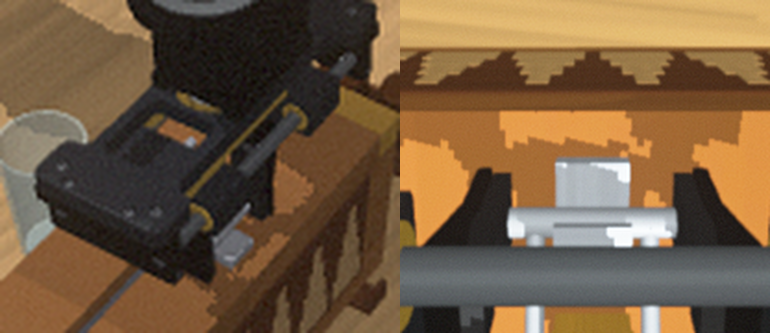

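Wrist crop: bar now runs under the lip (lip edge overlaps it at (593,225)). One more nudge to feel the post.

```bash
python3 -m creep '{"translation":[[-0.015,0,0],[0,0,0]],"turn":[[0,0,0],[0,0,0]],"grip":[0.45,0.45]}';  python3 look.py;  python3 -m creep '{"translation":[[-0.01,0,0],[0,0,0]],"turn":[[0,0,0],[0,0,0]],"grip":[0.45,0.45]}';python3 look.py; python3 prof.py
```

```text
time_s: 7.48
tool_pos: [0.6234, -0.0843, 0.1446]
tool_rot: [-180.0, -0.1, 5.9]
force: [5.2, 0.8, -1.2]
grip_width: 0.0433
grasp_force: 8.0
tcp loc mm [ 35.8   2.  144.6] rot [-1.7998e+02 -1.2000e-01  5.9100e+00] F [ 5.2  0.8 -1.2] t 7.475 w 0.0433 7.999970018863678
time_s: 7.72
tool_pos: [0.6233, -0.0843, 0.1446]
tool_rot: [-180.0, -0.2, 5.9]
force: [6.4, 0.7, -2.2]
grip_width: 0.0439
grasp_force: 8.0
tcp loc mm [ 35.7   2.  144.6] rot [-179.99   -0.2     5.91] F [ 6.4  0.7 -2.2] t 7.725 w 0.0439 7.9998064041137695
-6:151 -4:152 -2:159 0:167 2:169 30:161 32:161 34:161 36:160 38:153 40:145 42:145 44:145 46:145 48:139 50:139 52:138 54:138 56:138 58:138 60:138
end -19.5 345 [[27.9, -20.5, 149.4], [36.5, -20.4, 156.2], [44.5, -17.0, 192.6]]
end 19.5 167 [[4.8, 18.6, 151.7], [35.0, 20.2, 155.3], [38.0, 22.3, 165.9]]
```

```bash
python3 -m creep '{"translation":[[0.02,0,0],[0,0,0],[0,0,0],[0,0,-0.1],[0,0,-0.3]],"turn":[[0,0,0],[0,0,0],[0,0,0],[0,0,0],[0,0,0]],"grip":[0.45,0.72,0.72,0.72,0.72]}';  python3 look.py;  python3 -m creep '{"translation":[[0,0,-0.5],[0,0,-0.6],[0,0,0],[0,0,0]],"turn":[[0,0,0],[0,0,0],[0,0,0],[0,0,0]],"grip":[0.5,0.2,0,0]}';python3 look.py; python3 prof.py 1 i_wrist.png;python3 bar.py i scene; cd pics; python3 -c "
import cv2
b=cv2.imread('i_scene.png')[175:275,185:305]; a=cv2.imread('i_wrist.png')[100:330,180:400]
cv2.imwrite('i.png',cv2.hconcat([cv2.resize(b,(400,333),interpolation=4),cv2.resize(a,(318,333),interpolation=4)]))"
```

```text
time_s: 8.4
tool_pos: [0.6221, -0.0848, 0.1759]
tool_rot: [-180.0, 0.2, 5.9]
force: [-0.0, 0.0, 0.3]
grip_width: 0.0621
grasp_force: 0.0
tcp loc mm [ 34.4   1.6 175.9] rot [-179.97    0.19    5.87] F [-0.   0.   0.3] t 8.4 w 0.0621 0.0
time_s: 8.9
tool_pos: [0.623, -0.0848, 0.2645]
tool_rot: [180.0, 0.0, 5.9]
force: [-0.2, 0.0, -0.5]
grip_width: 0.0305
grasp_force: 0.0
tcp loc mm [ 35.4   1.6 264.5] rot [1.7998e+02 2.0000e-02 5.8800e+00] F [-0.2  0.  -0.5] t 8.9 w 0.0305 0.0
-40:152 -38:152 -36:152 -34:152 -32:152 -30:152 -28:152 -26:152 -24:152 -22:152 -20:152 -18:152 -16:152 -14:152 -6:171 -4:171 -2:158 0:141 4:177 6:177 8:199 10:200 12:199 14:141 16:141 18:141 24:161 26:161 28:161 30:161 32:161 34:161 36:159 38:153 40:145 42:145 44:145 46:145 48:139 50:138 52:139 54:138 56:138 58:138 60:138
end -19.5 49 [[31.5, -20.4, 151.7], [35.8, -18.8, 155.1], [38.2, -17.1, 156.4]]
end 19.5 49 [[31.3, 19.1, 151.5], [35.4, 20.7, 154.7], [38.2, 22.4, 156.3]]
scene 121 [[-4.3, -16.1, 165.5], [5.8, -5.6, 178.9], [11.8, 14.7, 198.5]]
```

View pics/i.png

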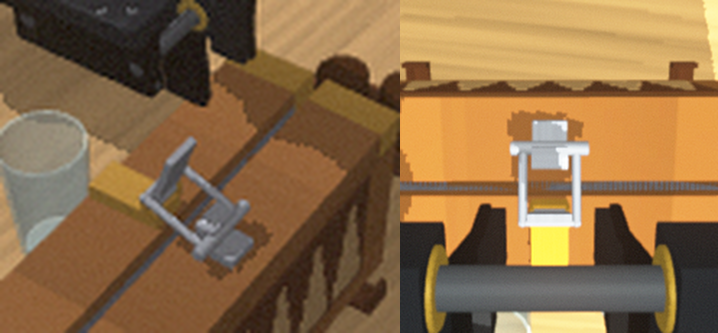

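Latch view: crossbar hooked under the lip behind the post (545,150 in the right crop), lever upright leaning to keeper, tip at local (10,199). Closing fingers and coming down on the keeper side of the lever.

```bash
python3 -m creep '{"translation":[[-0.1,0,0.2],[0,0,0.3],[0,0,0.25],[0,0,0.15],[0,0,0]],"turn":[[0,0,0],[0,0,0],[0,0,0],[0,0,0],[0,0,0]],"grip":[0,0,0,0,0]}' 20;  python3 look.py; python3 bar.py j scene wrist; cd pics; python3 -c "
import cv2
b=cv2.imread('j_scene.png')[165:265,185:305]; a=cv2.imread('j_wrist.png')[150:380,180:400]
cv2.imwrite('j.png',cv2.hconcat([cv2.resize(b,(400,333),interpolation=4),cv2.resize(a,(318,333),interpolation=4)]))"
```

```text
time_s: 9.62
tool_pos: [0.6148, -0.0854, 0.1912]
tool_rot: [-180.0, 0.1, 5.9]
force: [0.1, -0.1, -0.0]
grip_width: 0.0003
grasp_force: 0.0
tcp loc mm [ 27.1   1.8 191.2] rot [-1.7996e+02  1.3000e-01  5.8900e+00] F [ 0.1 -0.1 -0. ] t 9.625 w 0.0003 0.0
scene 42 [[0.8, -15.5, 165.6], [5.8, -7.5, 182.2], [12.1, 6.9, 197.8]]
wrist 55 [[27.1, -7.8, 192.9], [37.8, 0.8, 203.8], [39.2, 9.2, 213.8]]
```

View pics/j.png

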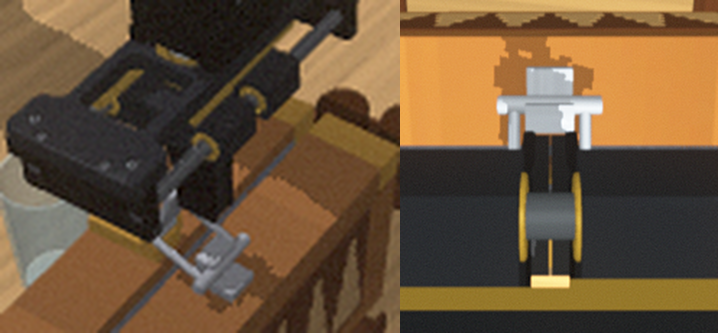

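Closed fingers stand just keeper-side of the lever, legs clear below. Push along the arc.

```bash
python3 -m creep '{"translation":[[-0.064,0,-0.01],[-0.064,0,-0.01],[-0.064,0,-0.01],[-0.064,0,-0.005],[0,0,0]],"turn":[[0,0,0],[0,0,0],[0,0,0],[0,0,0],[0,0,0]],"grip":[0,0,0,0,0]}';  python3 look.py; python3 bar.py k scene
```

```text
time_s: 10.35
tool_pos: [0.5951, -0.0877, 0.1961]
tool_rot: [180.0, -0.1, 5.9]
force: [4.5, -0.1, 2.8]
grip_width: 0.0007
grasp_force: 2.0
tcp loc mm [  7.3   1.5 196.1] rot [ 1.7996e+02 -7.0000e-02  5.8700e+00] F [ 4.5 -0.1  2.8] t 10.35 w 0.0007 2.0027729496359825
scene 124 [[-9.3, -16.1, 165.4], [-4.5, -7.7, 174.5], [0.9, 10.2, 200.1]]
```

```bash
python3 -m creep '{"translation":[[-0.069,0,0.015],[-0.069,0,0.025],[-0.067,0,0.025],[-0.067,0,0.03],[0,0,0]],"turn":[[0,0,0],[0,0,0],[0,0,0],[0,0,0],[0,0,0]],"grip":[0,0,0,0,0]}';  python3 look.py; python3 bar.py k scene
```

```text
time_s: 11.02
tool_pos: [0.5717, -0.0901, 0.1866]
tool_rot: [-180.0, 0.2, 5.9]
force: [0.7, 0.2, 0.7]
grip_width: 0.0005
grasp_force: 0.8
tcp loc mm [-16.2   1.6 186.6] rot [-179.98    0.19    5.86] F [0.7 0.2 0.7] t 11.025 w 0.0005 0.7713468324072892
scene 123 [[-32.4, -10.6, 165.3], [-16.4, -5.9, 172.6], [-10.1, 10.2, 190.4]]
```

```bash
python3 -m creep '{"translation":[[-0.046,0,0.032],[-0.046,0,0.032],[-0.042,0,0.06],[-0.042,0,0.06],[0,0,0]],"turn":[[0,0,0],[0,0,0],[0,0,0],[0,0,0],[0,0,0]],"grip":[0,0,0,0,0]}';  python3 look.py; python3 bar.py k scene
```

```text
time_s: 11.7
tool_pos: [0.5579, -0.0914, 0.1719]
tool_rot: [-180.0, 0.2, 5.9]
force: [-0.5, 0.3, 0.5]
grip_width: 0.0006
grasp_force: 0.0
tcp loc mm [-30.1   1.7 171.9] rot [-179.97    0.18    5.87] F [-0.5  0.3  0.5] t 11.7 w 0.0006 0.0
scene 55 [[-46.7, -10.8, 165.3], [-33.7, -7.6, 167.5], [-20.0, 7.2, 173.8]]
```

```bash
python3 prof.py 1 l_wrist.png; python3 bar.py l scene top; python3 - <<'E'
from meas import *
for n in ('l_scene','l_top'):
    d=dict(np.load(f'pics/{n}.npz'));L=loc(pts(d),np.array([.588,-.09]))*1000
    q=L[(abs(L[...,2]-139)<4)&(abs(L[...,1])>30)&(abs(L[...,1])<130)&(L[...,0]>6)&(L[...,0]<75)]
    print(n,'far half x',np.percentile(q[:,0],[1,99]).round(1),np.polyfit(q[:,0],q[:,2],1).round(3))
E
cd pics; python3 -c "
import cv2
b=cv2.imread('l_scene.png')[175:275,185:305]; a=cv2.imread('l_wrist.png')[60:290,180:400]
cv2.imwrite('l.png',cv2.hconcat([cv2.resize(b,(400,333),interpolation=4),cv2.resize(a,(318,333),interpolation=4)]))"
```

```text
-32:193 -30:194 -28:193 -26:198 -24:198 -22:209 -20:210 -18:165 -16:164 -14:164 -12:163 -10:161 -8:161 -6:162 -4:161 -2:159 0:142 2:142 4:142 6:142 8:142 10:142 14:163 16:163 18:163 20:163 22:162 24:163 26:163 28:157 30:148 32:148 34:147 36:147 38:147 40:142 42:141 44:142 46:141 48:141 50:142 52:141
end -19.5 119 [[21.4, -20.2, 156.3], [25.2, -18.5, 158.0], [28.3, -16.7, 159.3]]
end 19.5 150 [[0.3, 18.6, 156.2], [24.1, 20.0, 157.7], [28.2, 22.3, 159.3]]
scene 52 [[-47.6, -10.5, 165.2], [-35.1, -7.4, 168.0], [-18.4, 7.5, 173.3]]
l_scene far half x [ 6.4 51.8] [-1.70000e-02  1.39721e+02]
l_top far half x [ 6.7 52.2] [-9.00000e-03  1.39233e+02]
```

View pics/l.png

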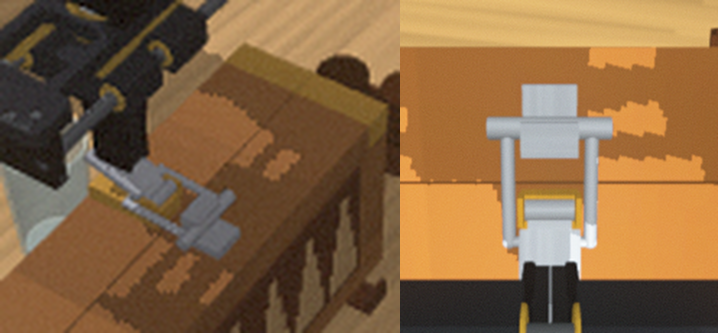

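The crossbar is still hooked, far half is pulled in (gap closed, far edge 60→52 mm), lever near centre. Press it flat.

```bash
python3 -m creep '{"translation":[[-0.035,0,0.06],[-0.02,0,0.06],[0,0,0.04],[0,0,0.01],[0,0,0]],"turn":[[0,0,0],[0,0,0],[0,0,0],[0,0,0],[0,0,0]],"grip":[0,0,0,0,0]}';  python3 look.py; python3 bar.py m scene
```

```text
time_s: 12.52
tool_pos: [0.555, -0.0917, 0.1595]
tool_rot: [180.0, 0.0, 5.9]
force: [-1.4, -0.4, 1.8]
grip_width: 0.0006
grasp_force: 0.7
tcp loc mm [-33.    1.7 159.5] rot [179.99   0.     5.89] F [-1.4 -0.4  1.8] t 12.525 w 0.0006 0.6694403179244546
scene 2 [[-45.6, -12.2, 166.3], [-45.3, -10.2, 184.2], [-45.0, -8.2, 202.0]]
```

```bash
python3 -m creep '{"translation":[[0,0,0.02],[0,0,0.01],[0,0,0]],"turn":[[0,0,0],[0,0,0],[0,0,0]],"grip":[0,0,0]}';  python3 look.py; python3 -m creep '{"translation":[[0,0,-0.2],[0,0,-0.5],[0,0,-0.7],[0,0,0],[0,0,0]],"turn":[[0,0,0],[0,0,0],[0,0,0],[0,0,0],[0,0,0]],"grip":[0,0,0,0,0]}'; python3 prof.py 1 n_wrist.png; python3 bar.py n scene; cd pics; python3 -c "
import cv2
b=cv2.imread('n_scene.png')[175:275,185:305]; a=cv2.imread('n_wrist.png')[60:290,180:400]
cv2.imwrite('n.png',cv2.hconcat([cv2.resize(b,(400,333),interpolation=4),cv2.resize(a,(318,333),interpolation=4)]))"
```

```text
time_s: 12.95
tool_pos: [0.5551, -0.0918, 0.1593]
tool_rot: [179.9, -0.0, 5.9]
force: [-5.0, 0.4, 13.0]
grip_width: 0.0004
grasp_force: 6.4
tcp loc mm [-32.9   1.6 159.3] rot [ 1.7994e+02 -2.0000e-02  5.8800e+00] F [-5.   0.4 13. ] t 12.95 w 0.0004 6.408098980318755
time_s: 13.58
tool_pos: [0.5551, -0.0917, 0.269]
tool_rot: [180.0, -0.0, 5.9]
force: [-0.2, 0.0, 0.4]
grip_width: 0.0007
grasp_force: 0.0
-50:160 -48:161 -46:161 -44:161 -42:161 -40:161 -38:161 -36:160 -34:161 -32:161 -30:161 -28:161 -26:161 -24:161 -22:161 -20:161 -18:161 -16:161 -14:161 -12:160 -10:160 -8:161 -6:162 -4:162 -2:159 0:141 2:142 4:142 6:142 8:142 10:142 12:142 16:162 18:163 20:163 22:163 24:162 26:163 28:157 30:147 32:147 34:148 36:147 38:148 40:142 42:141 44:141 46:141 48:141 50:141 52:140
end -19.5 50 [[22.1, -20.0, 156.1], [25.7, -18.4, 158.1], [28.9, -16.9, 159.2]]
end 19.5 72 [[6.9, 18.6, 154.6], [23.7, 19.9, 157.3], [28.8, 22.2, 159.2]]
```

View pics/n.png

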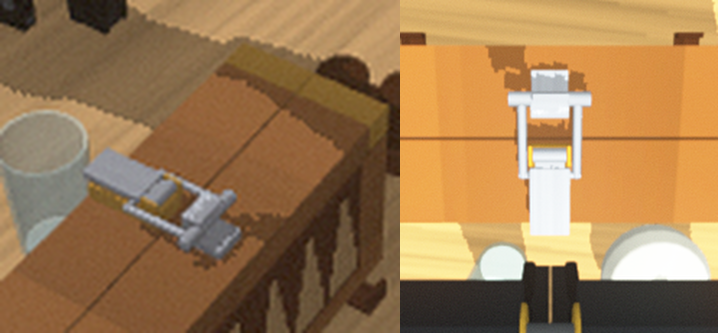

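The lever lies flat (upper face level at about 160 mm all along), the crossbar is caught under the lip and the seam is closed. The gripper is clear, so I'm handing in.

```bash
python3 -c "
from cell import env
print(env.sign_off())"
```

```text
the job is handed in; nothing more can be done
None
```

The board is latched and handed in: the crossbar is caught behind the post under the lip, and the lever stayed flat past centre when I let go. The two halves are closed, the highest force I read was about 14 N, and the arm never went near the glass, bowl, tower or checkers.

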